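# Show the camera the witness mark behind the clamped jar

### The arm

A 7-joint arm with a two-finger parallel gripper is mounted at the origin on a cart in front of the work surface, level with it; the furniture and walls round the work are solid. World frame = base frame: x ahead of the robot, y to its left, z up, the work surface at z = 0. Lengths are in m, angles in rad, forces in N, time in s.
With the tool pointing down it reaches from about 0.35 to 0.9 m from the base axis. Payload 8.1 kg.
Tool frame: the origin (TCP) lies midway between the tips of the shut fingers; the grasp point (between the pads) lies 19 mm behind it; z points along the fingers, y is the line along which they close (so a half turn about z gives the same grasp; the last joint's range is limited). The gripper opens to 92 mm and grips with 3 to 60 N. Pads are 19 mm wide; open, the fingers measure 130 mm over their backs; the gripper's body (75 mm by 190 mm) begins 47 mm behind the grasp point.
Start: joints at [1.016, 0.434, 0.025, 1.573, -0.012, 1.134, -0.075], TCP at [0.273, -0.562, 0.227] pointing down, gripper open.
Joint ranges: [-2.62, 2.62], [-0.44, 2.09], [-1.27, 1.32], [0.08, 2.57], [-1.32, 4.46], [0.12, 2], [-2.74, 2.74]. Speed limits (rad/s): [2.22, 2.22, 3.01, 3.01, 3.14, 3.14, 3.14].

### API

Orientations are given as a rotation vector (axis times angle).
In Python, from cell import arm gives the robot as it stands.
- The arm moves only by the tool carry_out, never from a script. Its arguments are lists of equal length, an entry for each row: "claw": the finger opening in cm, from 0 to 9.18; "delta_pos": the shift along the tool's x, y, z in cm, a list of three; "angular": the turn, a rotation vector about the tool's x, y, z in rad, a list of three. In form: {"claw": [claw, ...], "delta_pos": [[dx, dy, dz], ...], "angular": [[ax, ay, az], ...]}. A call has 1 to 20 rows; each row shifts and turns the commanded pose from where the row before left it, along the tool's axes as they then stand; what a row does not reach is not made up. A row lasts 1/10 s, in which the tool goes at most 50 mm and 8.59 degrees, less where a joint would pass 70% of its speed; a pose out of reach is approached as far as the arm can. A call with a gripper value outside its range is refused whole. The fingers move at their own pace and stop on an object; "force" is the grip in N (left out, the last holds). Time passes only in rows, so rows that do not move let the fingers close. It gives the time, the measured TCP pose, the force, the opening and the grip force at its end, in the units of the state.
- arm.observe(): the state, without advancing time (a new reading comes with each control period).
- arm.get_image(name): name is "side" or "top"; returns a dict with "frame" (420x560x3 uint8, red, green, blue), "mtx" (3x3 intrinsics, pixels), "T" (4x4, takes a point from camera to world coordinates). Camera axes: x right, y down, z forward; pixel columns grow to the right and rows downward; lengths in m; the calibration is good to about 2 mm. A picture is of the moment at which its call begins. There is no depth.
- arm.sign_off(): hands the job in; it is judged then, once.
Trained networks look in a picture, given as the dict that the camera call returned (one of the last four; its "shot" number tells which), for a name from the list of things; names that differ only in an ending like _2 or _b are one class to them, and where a whole thing is asked for, a point or a joint stands for the part that bears it (a point fixed in the world has none). Each returns a list of dicts, best first, with "conf" (0 to 1); they miss things now and then, are a little off and sometimes report something else, mostly with a low value. They report only what shows in the picture. A call takes as long as a camera call.
- arm.look_for(label, picture): "centre" ([column, row] as shares, 0 to 1, of the picture: columns of its width, rows of its height, amid what is visible of it).
- arm.trace(label, picture): "region" (420x560 bool, what is visible of it) and "centre" ([column, row] as shares, 0 to 1, of the picture: columns of its width, rows of its height, amid what is visible of it).
- arm.place_of(label, picture): "centre" ([column, row] as shares, 0 to 1, of the picture: columns of its width, rows of its height: a listed point, or the origin of a listed thing).
The state is a dict: "clock": time; "joints": joint angles; "dq": joint speeds; "joint_efforts": joint torques, N m; "position": TCP position; "ee_rot": TCP orientation; "force": force on the tool from outside, world axes, zero at the start; "ft_torque": the same for the moment, N m; "width": opening from 0.0 (shut) to 1.0 (fully open); "gripper_force": force on a finger pad.
Only numpy, scipy, OpenCV 4.12 (cv2) and the standard library are available. Lean on these libraries where they do the work, as an engineer would, in place of code of your own. Each camera call takes 0.05 s, during which the arm holds its last target. There are 200 camera calls.

### The job

Lift the inspection mirror up and off its hook and hold it by its grip behind the clamped grinding jar, about a hand's breadth (8 to 12 cm) out from the red witness stripe and facing it, angled so that the inspection camera sees the stripe, the proof that the lid has not turned, in the middle of the glass. Finish while still holding the mirror steady at that angle in free air; do not let go or rest it on anything. Do not knock the camera or the jar clamp, and leave the weigh boat, the yellow-capped jar and the marker where they are.

Things in the scene. Friction and masses are not known exactly. Their poses are not given: they have to be found in the camera images.
- inspection_mirror: Inspection mirror, 0.14 kg, hangs upright. Origin: under the centre of its steel cross-bar (13 x 30 x 7 mm in x, y, z), lying on both prongs. z runs up the handle. Above the bar a blue grip 14 mm square, flats across x and y, z = 7 to 61 mm. Below it a shaft up to 11 mm thick, cranked 17 mm to +x at its end, to the rigid head: glass centre (0, 0, -130) mm, lowest edge at z = -158 mm.
- mirror_head: Rectangular mirror head (frame 82 x 56 mm, glass 76 x 50 mm), rigid part of the inspection mirror. Origin: centre of the glass. z: normal of the reflecting face, y: up the 50 mm side, x: along the 76 mm side. In the inspection mirror's frame z = (-cos 15deg, 0, sin 15deg), x = (0, -1, 0): it faces -x and 15 degrees up. Pictures do not render what it reflects.
- hook_stand: Fixed stand: round foot (100 mm), post 60 mm behind (+x) the hanging mirror's axis, double-prong wire hook pointing to its -x, 210 mm high. Origin: on the worktop below that axis. Prongs 6 mm thick, centres 19 mm apart, tips turned up 5 mm, 18 mm in front of the axis. To take the mirror off: lift 10 to 60 mm, then draw it towards the stand's -x by 90 mm; the shaft passes out between the prongs.
- hook (a point): Point between the prongs at the level of their top (z = 205 mm), where the underside of the cross-bar hangs at the start.
- jar_clamp: Fixed grey yoke with a steel grinding jar (69 mm diameter) screwed down in it, black star knob on top; foot 105 x 135 mm, all below z = 182 mm. Origin: on the worktop straight below the mark; +x is its back, where the mark faces. The jar's axis is at x = -35.5 mm, y = 0, the two tie rods beside it at y = +-52 mm, the knob above it.
- mark (a point): Centre of the upright red witness stripe (10 x 26 mm) painted across the lid joint on the back of the jar; it faces the jar clamp's +x, 100 mm above the worktop. The end of the stripe laps over the lid's edge and shows from above.
- camera: Fixed inspection camera: blue ribbed body with black lens on a post with round foot, looking past the back of the jar. The origin is on the worktop straight below the mark, not at the camera; in this frame the lens is at (0, -250, 190) mm and the foot (radius 50 mm) round (-5, -325) mm. Top about 245 mm.
- lens (a point): Centre of the camera lens, 190 mm above the worktop. The jar hides the mark from it. The mirror shows it the mark in the middle of the glass when the glass normal halves the angle between the directions from the glass centre to the lens and to the mark.
- weigh_boat: White weigh boat, 62 mm wide, 16 mm high, loose bystander; origin under its centre.
- yellow_jar: White sample jar with yellow cap, 52 mm diameter, 76 mm high, loose bystander; origin under its centre.
- marker: Black-capped marker pen, 136 mm long, lying, loose bystander; origin under its centre.
- beyond_0 (a point): Check point. It lies on the straight line lens-mark, beyond the mark, 2.06 times the lens-mark distance from the lens. Invisible; only used to judge whether the reflection falls on the glass, can be ignored.
- beyond_1 (a point): Check point. It lies on the straight line lens-mark, beyond the mark, 1.69 times the lens-mark distance from the lens. Invisible; only used to judge whether the reflection falls on the glass, can be ignored.
- beyond_2 (a point): Check point. It lies on the straight line lens-mark, beyond the mark, 1.46 times the lens-mark distance from the lens. Invisible; only used to judge whether the reflection falls on the glass, can be ignored.
- beyond_3 (a point): Check point. It lies on the straight line lens-mark, beyond the mark, 1.31 times the lens-mark distance from the lens. Invisible; only used to judge whether the reflection falls on the glass, can be ignored.
- beyond_4 (a point): Check point. It lies on the straight line lens-mark, beyond the mark, 1.19 times the lens-mark distance from the lens. Invisible; only used to judge whether the reflection falls on the glass, can be ignored.
- between_0 (a point): Check point. It lies on the straight line lens-mark, 0.685 of the way from the lens to the mark. Invisible; only used to judge whether the reflection falls on the glass, can be ignored.
- between_1 (a point): Check point. It lies on the straight line lens-mark, 0.735 of the way from the lens to the mark. Invisible; only used to judge whether the reflection falls on the glass, can be ignored.
- between_2 (a point): Check point. It lies on the straight line lens-mark, 0.785 of the way from the lens to the mark. Invisible; only used to judge whether the reflection falls on the glass, can be ignored.
- between_3 (a point): Check point. It lies on the straight line lens-mark, 0.835 of the way from the lens to the mark. Invisible; only used to judge whether the reflection falls on the glass, can be ignored.

How it is judged:
By the outcome, as a careful person would: the job done as asked, in the order asked, and still so for the second after the job is handed in, while the arm keeps its last pose, push and grip.
It also fails if it takes over 38 s, if anything falls off the work surface, if the arm or the gripper's body presses on something with over 40 N, if the wrist force passes 120 N, or if a joint passes its speed limit or range.

## Working session

There is one attempt and no reset: what is moved stays moved. The work goes in short steps, Python scripts to look and compute and a tool call to move; the robot and the scene stay as the last step left them, time stands still between calls to the robot, and variables do not carry over. Pictures are saved under pics/ and viewed, at most 10 in all, crops included, and the job is handed in when it is done.

Besides the shell and the picture viewer there is one more tool, called after "Call:" as a command line: name --argument value ..., lists and objects as JSON in quotes. carry_out: Moves the arm, as the interface text tells. Its arguments: {"type":"object","properties":{"claw":{"type":"array","items":{"type":"number"}},"delta_pos":{"type":"array","items":{"type":"array","items":{"type":"number"}}},"angular":{"type":"array","items":{"type":"array","items":{"type":"number"}}},"force":{"type":"number"}},"required":["claw","delta_pos","angular"]}

```bash
mkdir -p pics; cat > h.py <<'E'
import numpy as np, cv2
from scipy.spatial.transform import Rotation as R
from cell import arm
def px(c): return np.array([c[0]*560,c[1]*420])
def ray(p,uv):
    d=np.linalg.inv(p['mtx'])@[uv[0],uv[1],1]; T=np.array(p['T'])
    return T[:3,3],T[:3,:3]@d/np.linalg.norm(d)
def on_z(p,uv,z):
    o,d=ray(p,uv); return o+d*(z-o[2])/d[2]
def tri(a,ua,b,ub):
    o1,d1=ray(a,ua);o2,d2=ray(b,ub)
    s=np.linalg.lstsq(np.c_[d1,-d2],o2-o1,rcond=None)[0]
    p,q=o1+s[0]*d1,o2+s[1]*d2
    return (p+q)/2,np.linalg.norm(p-q)
def proj(p,X):
    T=np.array(p['T']); c=T[:3,:3].T@(np.array(X)-T[:3,3]); u=p['mtx']@c; return u[:2]/u[2]
E
python3 - <<'E'
from h import *
np.set_printoptions(precision=4,suppress=True)
P={n:arm.get_image(n) for n in('side','top')}
for n in P: cv2.imwrite(f'pics/{n}0.png',P[n]['frame'][:,:,::-1]); print(n,np.array(P[n]['T'])[:3,3])
for l in ['inspection_mirror','mirror_head','hook_stand','hook','jar_clamp','mark','camera','lens','weigh_boat','yellow_jar','marker']:
    r={n:arm.place_of(l,P[n]) for n in P}
    print(l,{n:[(px(a['centre']).round(1).tolist(),round(a['conf'],2)) for a in r[n][:2]] for n in r},end=' ')
    if r['side'] and r['top']: print(*tri(P['side'],px(r['side'][0]['centre']),P['top'],px(r['top'][0]['centre'])),end='')
    print()
print(arm.observe())
E
```

```text
side [0.4187 0.6881 0.8435]
top [ 0.4392 -0.2383  1.187 ]
inspection_mirror {'side': [([200.8, 250.9], 0.85)], 'top': [([148.0, 151.4], 0.74)]} [0.6616 0.0093 0.187 ] 0.0054551680693070165
mirror_head {'side': [([204.5, 292.0], 0.5)], 'top': [([155.8, 164.9], 0.81)]} [0.6576 0.0204 0.071 ] 0.001391752502909941
hook_stand {'side': [([206.7, 311.1], 0.77)], 'top': [([162.4, 174.5], 0.97), ([154.4, 164.7], 0.73)]} [0.6518 0.0204 0.0047] 0.009692675425046942
hook {'side': [([197.0, 252.3], 0.92)], 'top': [([138.3, 154.8], 0.59)]} [0.6581 0.0274 0.1987] 0.005882253366673076
jar_clamp {'side': [], 'top': [([289.6, 228.4], 0.98)]} 
mark {'side': [([283.6, 212.0], 0.9)], 'top': []} 
camera {'side': [], 'top': []} 
lens {'side': [([324.3, 139.7], 0.92)], 'top': [([412.5, 261.5], 0.81)]} [ 0.4226 -0.5375  0.1802] 0.0008772200055454247
weigh_boat {'side': [([205.8, 248.4], 0.65)], 'top': [([243.1, 147.7], 0.72)]} [ 0.7096 -0.181   0.0137] 0.0036535875265555295
yellow_jar {'side': [([207.5, 218.0], 0.76)], 'top': [([295.7, 135.3], 0.75)]} [ 0.7388 -0.3114  0.0121] 0.0043924431334367
marker {'side': [([350.2, 261.3], 0.46), ([206.1, 313.8], 0.39)], 'top': [([256.9, 308.5], 0.58)]} [ 0.3175 -0.2069 -0.0002] 0.00784979649273203
{'clock': 1.2, 'joints': array([ 1.0164,  0.4345,  0.025 ,  1.5732, -0.0116,  1.134 , -0.0751]), 'dq': array([ 0.0001,  0.0006,  0.0013,  0.0006, -0.0008, -0.0011,  0.0008]), 'joint_efforts': array([  0.0014, -66.7672,   0.9848, -31.4809,  -0.0604,   0.0327,
         0.    ]), 'position': array([ 0.2729, -0.5623,  0.2267]), 'ee_rot': array([3.0618, 0.7036, 0.    ]), 'force': array([ 0.4112, -0.1016,  0.3854]), 'ft_torque': array([ 0.0529, -0.0139, -0.0411]), 'gripper_force': 0.0, 'width': 1.0031536344424659}
```

View pics/side0.png

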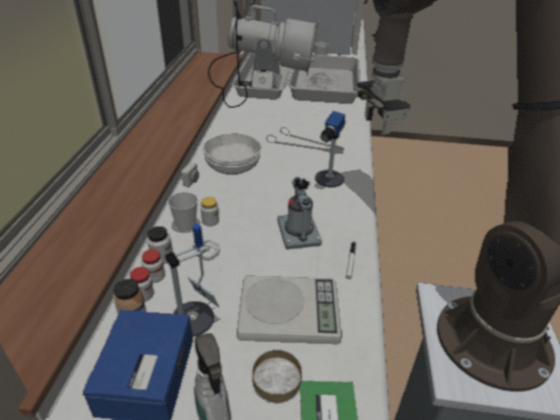

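View pics/top0.png

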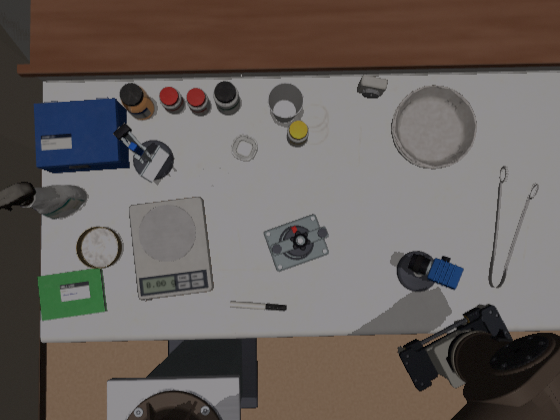

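The side view shows the mirror hanging at about (197,240) with its post at (175,270), the jar clamp at (300,225) and the camera at (332,140). The top view shows the mirror at (140,150), the stand at (150,158), the mark at (294,229) and the lens at about (412,262).

```bash
python3 - <<'E'
from h import *
np.set_printoptions(precision=4,suppress=True)
P={n:arm.get_image(n) for n in('side','top')}
Z={'inspection_mirror':.205,'mirror_head':.075,'hook_stand':0,'hook':.205,'jar_clamp':0,'mark':.1,'lens':.19,'camera':0}
for l in Z:
  for n in P:
    for a in arm.place_of(l,P[n])[:1]: print(l,n,round(a['conf'],2),on_z(P[n],px(a['centre']),Z[l]))
def crop(n,x,y,w,h,s): return cv2.resize(P[n]['frame'][y:y+h,x:x+w,::-1],None,fx=s,fy=s,interpolation=cv2.INTER_CUBIC)
a=crop('top',95,105,95,95,6); b=crop('side',150,210,75,130,570/130)
b=cv2.resize(b,(230,570)) if 0 else b
h=min(a.shape[0],b.shape[0]); cv2.imwrite('pics/stand.png',np.hstack([a[:h,:450],b[:h,:340]])); print(a.shape,b.shape)
cv2.imwrite('pics/clamp.png',np.hstack([crop('top',255,205,80,75,5),crop('side',265,170,70,75,5)]))
E
```

```text
inspection_mirror side 0.88 [0.6624 0.0169 0.205 ]
inspection_mirror top 0.8 [0.6579 0.0154 0.205 ]
mirror_head side 0.49 [0.6578 0.0252 0.075 ]
mirror_head top 0.96 [0.6597 0.0244 0.075 ]
hook_stand side 0.72 [0.6568 0.0195 0.    ]
hook_stand top 0.84 [0.6526 0.0235 0.    ]
hook side 0.65 [0.6567 0.0175 0.205 ]
hook top 0.64 [0.6595 0.0146 0.205 ]
jar_clamp side 0.81 [ 0.5108 -0.2733  0.    ]
jar_clamp top 0.97 [ 0.5122 -0.291   0.    ]
mark side 0.83 [ 0.5035 -0.2637  0.1   ]
mark top 0.72 [ 0.5014 -0.2914  0.1   ]
lens side 0.67 [ 0.4248 -0.5426  0.19  ]
lens top 0.83 [ 0.4201 -0.5327  0.19  ]
(570, 570, 3) (570, 329, 3)
```

View pics/stand.png

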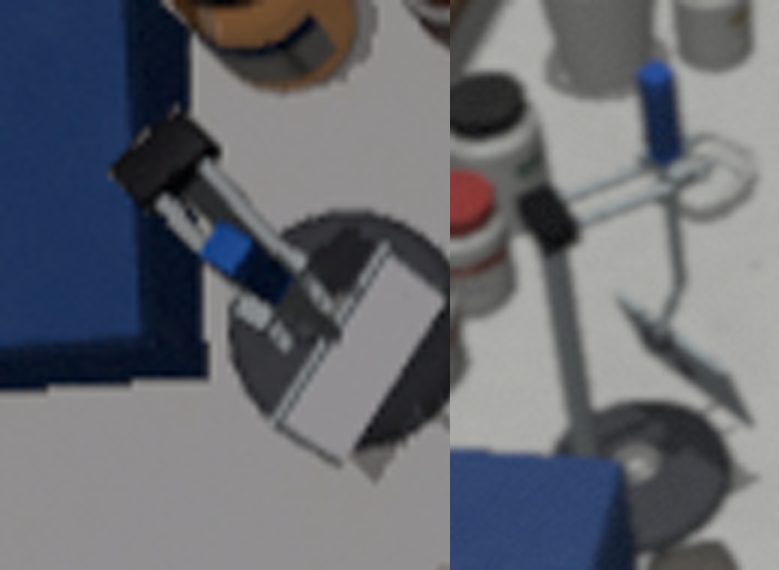

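View pics/clamp.png

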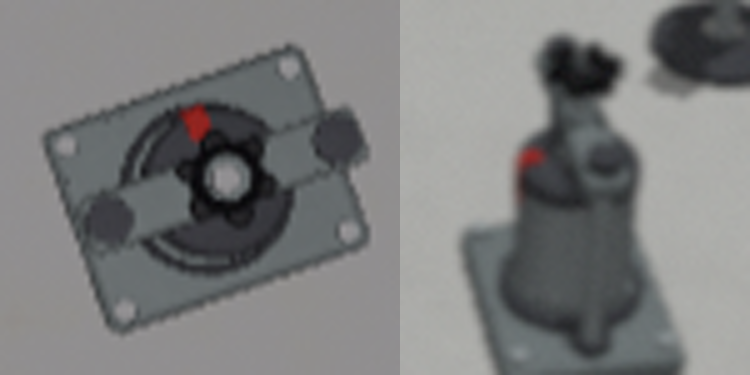

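The stand crop shows the block at about (165,155), two prongs running down-right, and the glass edge running from (275,422) to (390,240). The clamp crop shows tie-rod caps at (108,222) and (338,138), and the red stripe tip at (193,108).

```bash
cat > m.py <<'E'
from h import *
from scipy.optimize import least_squares
np.set_printoptions(precision=4,suppress=True)
P={n:arm.get_image(n) for n in('side','top')}
s=lambda x,y:(95+x/6,105+y/6)
f=lambda a,z:on_z(P['top'],a,z)
for nm,a,b,z,off in [('upper edge',(390,240),(275,422),.102,90),('lower edge',(445,295),(340,465),.052,90),]:
    v=f(s(*a),z)-f(s(*b),z); print(nm,v,np.degrees(np.arctan2(v[1],v[0])),np.linalg.norm(v))
bt=f(s(165,155),.21); print('block',bt)
for t in [(.6590,.016),(.6595,.0235)]: v=bt[:2]-t; print('block-axis',v,np.linalg.norm(v),np.degrees(np.arctan2(v[1],v[0])))
print('grip top from above',f(s(228,248),.266),'post foot',on_z(P['side'],(180.8,311.5),.01))
c=lambda x,y:(255+x/5,205+y/5)
obs=[('top',c(108,222),(-.0355,.052),'rz'),('top',c(338,138),(-.0355,-.052),'rz'),('top',c(193,108),(0,0),.113),
('top',(412.5,261.5),(0,-.25),.19),('side',(324.3,139.7),(0,-.25),.19),('top',c(44,133),(None,.0675),.008),('top',c(292,45),(None,-.0675),.008),
('top',c(118,333),(1,.0675),.008),('top',c(368,238),(1,-.0675),.008)]
def res(p,full=False):
    x,y,a,rz,xf=p; r=[]
    for n,uv,l,z in obs:
        lx=l[0]; lx=xf if lx is None else (xf-.105 if lx==1 else lx)
        w=[x+np.cos(a)*lx-np.sin(a)*l[1],y+np.sin(a)*lx+np.cos(a)*l[1],rz if z=='rz' else z]
        r+=list(proj(P[n],w)-uv)
    return np.array(r)
q=least_squares(res,[.5,-.29,.3,.15,.02],loss='soft_l1'); print('clamp',q.x,np.degrees(q.x[2])); print(res(q.x).reshape(-1,2))
E
python3 m.py
```

```text
upper edge [ 0.0688 -0.0438  0.    ] -32.46722070514745 0.0815402791723914
lower edge [ 0.0671 -0.0419  0.    ] -31.973991561950484 0.07907512161201782
block [0.7032 0.0561 0.21  ]
block-axis [0.0442 0.0401] 0.05966864848260538 42.26549380424288
block-axis [0.0437 0.0326] 0.054504341407699664 36.77607664697087
grip top from above [0.6572 0.019  0.266 ] post foot [0.7144 0.0345 0.01  ]
clamp [ 0.5011 -0.2973  0.2344  0.1487  0.0211] 13.431292320935873
[[ -0.3147  -0.2354]
 [  0.3889   4.2894]
 [  0.9338   1.4549]
 [ -0.0148 -66.0034]
 [-44.0583  -7.0328]
 [ -0.4418  -2.3863]
 [  3.2167   1.2783]
 [ -4.3277  -0.6765]
 [ -0.7792   4.192 ]]
```

```bash
sed -i "/^('top',(412.5/s/('top',(412.5,261.5),(0,-.25),.19),('side',(324.3,139.7),(0,-.25),.19),//" m.py; cat >> m.py <<'E'
m=q.x[:2]
for l in [(.4226,-.5375),(.4248,-.5426),(.4201,-.5327)]:
    v=np.array(l)-m; print(np.linalg.norm(v), np.degrees(np.arctan2(v[0],-v[1])))
E
python3 m.py
```

```text
upper edge [ 0.0688 -0.0438  0.    ] -32.46722070514745 0.0815402791723914
lower edge [ 0.0671 -0.0419  0.    ] -31.973991561950484 0.07907512161201782
block [0.7032 0.0561 0.21  ]
block-axis [0.0442 0.0401] 0.05966864848260538 42.26549380424288
block-axis [0.0437 0.0326] 0.054504341407699664 36.77607664697087
grip top from above [0.6572 0.019  0.266 ] post foot [0.7144 0.0345 0.01  ]
clamp [ 0.5045 -0.2947  0.3317  0.1489  0.0184] 19.006602398605065
[[ 0.6496 -0.0334]
 [-0.0867  0.0116]
 [-0.302  -0.0455]
 [-1.1778  0.0944]
 [ 0.8612 -1.3417]
 [-1.0579  0.5649]
 [ 0.8274  0.2801]]
0.25627488449584984 -18.640962129853797
0.26043063272119427 -17.823677648869435
0.2525559458070388 -19.526470732685997
```

```bash
cat > ov.py <<'E'
from h import *
import sys
from itertools import product
def draw(im,p,X,T,o,s,col):
    q=[tuple(int(v) for v in ((proj(p,T[:3,:3]@np.array(x)+T[:3,3])-o+.5)*s-.5)) for x in X]
    cv2.polylines(im,[np.array(q)],False,col,1,cv2.LINE_AA)
def model(axis,ys,ym):
    S=np.eye(4);S[:3,:3]=R.from_euler('z',ys,degrees=True).as_matrix();S[:3,3]=[*axis,0]
    M=np.eye(4);M[:3,:3]=R.from_euler('z',ym,degrees=True).as_matrix();M[:3,3]=[*axis,.205]
    L=[([(.06,y,.205),(-.018,y,.205)],S,(0,255,255)) for y in(.0095,-.0095)]
    L.append(([(.06,0,0),(.06,0,.205)],S,(0,255,255)))
    sq=lambda x,y,z:[(x,y,z),(x,-y,z),(-x,-y,z),(-x,y,z),(x,y,z)]
    L+=[(sq(.007,.007,.061),M,(0,255,0)),(sq(.007,.007,.007),M,(0,255,0)),(sq(.0065,.015,.007),M,(255,0,255))]
    c=np.array([0,0,-.13]);y=np.array([np.sin(np.radians(15)),0,np.cos(np.radians(15))]);x=np.array([0,-1,0])
    L.append(([c+a*.041*x+b*.028*y for a,b in[(1,1),(1,-1),(-1,-1),(-1,1),(1,1)]],M,(0,0,255)))
    return L
if __name__=='__main__':
    P={n:arm.get_image(n) for n in('side','top')}
    W=[]
    for hyp in [((.6585,.019),41,57.5)]:
      for n,o,w,h in [('top',(105,110),85,90),('side',(155,215),70,90)]:
        s=5
        im=cv2.resize(P[n]['frame'][o[1]:o[1]+h,o[0]:o[0]+w,::-1],None,fx=s,fy=s,interpolation=cv2.INTER_CUBIC)
        im=cv2.convertScaleAbs(im,alpha=1.3)
        for X,T,c in model(*hyp): draw(im,P[n],X,T,np.array(o),s,c)
        W.append(im)
    cv2.imwrite('pics/ov.png',np.hstack(W))
E
python3 ov.py
```

```text
(no output)
```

View pics/ov.png

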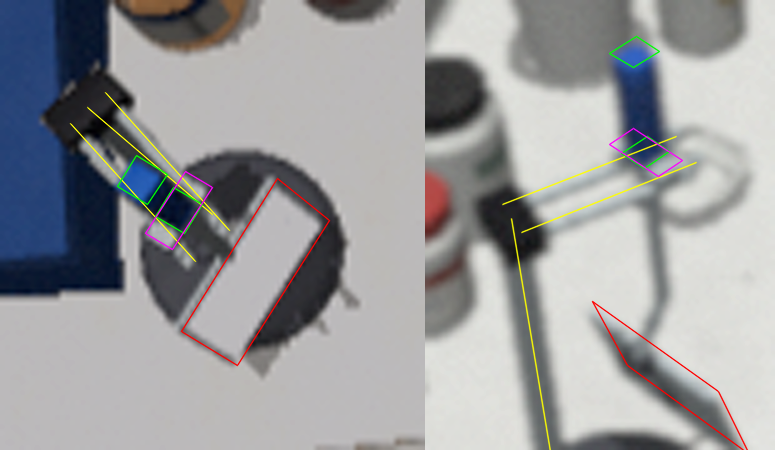

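The overlay shows the glass matching a yaw of about 57° in the top view. The side view is a couple of pixels off. I'll refine the fit with silhouettes.

```bash
cat > fit.py <<'E'
from h import *
from itertools import product
from scipy.optimize import minimize, differential_evolution
np.set_printoptions(precision=4,suppress=True)
P={n:arm.get_image(n) for n in('side','top')}
G={n:{l:arm.trace(l,P[n]) for l in('inspection_mirror','mirror_head')} for n in P}
for n in G:
  for l in G[n]: print(n,l,[(round(a['conf'],2),int(a['region'].sum()),px(a['centre'])) for a in G[n][l][:2]])
box=lambda lo,hi:np.array(list(product(*zip(lo,hi))))
a=np.radians(15);yy=np.array([np.sin(a),0,np.cos(a)]);nn=np.array([-np.cos(a),0,np.sin(a)]);xx=np.array([0,-1,0])
head=np.array([np.array([0,0,-.13])+i*.041*xx+j*.028*yy-k*nn for i,j,k in product((1,-1),(1,-1),(0,.006))])
rod=[box((-.004,-.004,-.09),(.004,.004,0)),np.vstack([box((-.004,-.004,-.09),(.004,.004,-.085)),box((.013,-.004,-.125),(.02,.004,-.12))])]
parts=[box((-.007,-.007,.007),(.007,.007,.061)),box((-.0065,-.015,0),(.0065,.015,.007)),head]+rod
def sil(p,M,t,ps):
    im=np.zeros((420*4,560*4),np.uint8)
    for B in ps:
        q=np.array([proj(p,M@b+t) for b in B])
        cv2.fillConvexPoly(im,cv2.convexHull(((q+.5)*4-.5).round().astype(np.int32)),255)
    return cv2.resize(im,(560,420),interpolation=cv2.INTER_AREA)/255.
def cost(v,show=False):
    x,y,z,yaw,*d=v
    M=R.from_euler('z',yaw,degrees=True).as_matrix(); c=0
    for n,off in zip(P,([0,0,0],)*2):
        for l,ps in(('inspection_mirror',parts),('mirror_head',[head])):
            if not G[n][l]: continue
            g=G[n][l][0]['region']
            if l=='inspection_mirror' and G[n]['mirror_head'] : g=g|G[n]['mirror_head'][0]['region']
            s=sil(P[n],M,np.array([x,y,.205+z]),ps)
            e=1-np.minimum(s,g).sum()/np.maximum(s,g).sum()
            if show: print(n,l,e)
            c+=e
    return c
best=differential_evolution(cost,[(.64,.68),(0,.04),(-.006,.006),(25,75)],popsize=8,maxiter=25,seed=1,tol=1e-4)
print(best.x,best.fun); cost(best.x,True)
E
python3 fit.py
```

```text
side inspection_mirror [(0.72, 557, array([198.016, 266.112])), (0.67, 1818, array([296.128, 226.212]))]
side mirror_head [(0.5, 178, array([206.304, 293.286]))]
top inspection_mirror [(0.71, 754, array([151.872, 158.298]))]
top mirror_head [(0.86, 483, array([155.008, 164.388]))]
[ 0.6579  0.0202 -0.002  55.6645] 0.944947990117457
side inspection_mirror 0.2932730075075821
side mirror_head 0.41633766233766223
top inspection_mirror 0.10118477070915943
top mirror_head 0.13415254956305322
```

Call:
carry_out --claw '[7,7,7,7,7,7,7,7,7,7,7,7,7,7,7,7,7,7,7,7]' --delta_pos '[[0,0,-2.2],[0,0,-2.2],[0,0,-2.2],[0,0,-2.2],[0,0,-2.2],[3.5,-0.05,0],[3.5,-0.05,0],[3.5,-0.05,0],[3.5,-0.05,0],[3.5,-0.05,0],[3.5,-0.05,0],[3.5,-0.05,0],[3.5,-0.05,0],[3.5,-0.05,0],[3.5,-0.05,0],[3.5,-0.05,0],[3.5,-0.05,0],[3.5,-0.05,0],[3.5,-0.05,0],[3.5,-0.05,0]]' --angular '[[0,0,-0.104],[0,0,-0.104],[0,0,-0.104],[0,0,-0.104],[0,0,-0.104],[0,0,0],[0,0,0],[0,0,0],[0,0,0],[0,0,0],[0,0,0],[0,0,0],[0,0,0],[0,0,0],[0,0,0],[0,0,0],[0,0,0],[0,0,0],[0,0,0],[0,0,0]]' --force 20

```text
clock: 4.7
position: [0.5633, -0.1233, 0.3369]
ee_rot: [2.778, 1.467, 0.0]
force: [0.9, -0.0, 0.1]
width: 0.764
gripper_force: 0.0
```

Call:
carry_out --claw '[7,7,7,7,7,7,7,7,7,7,7,7,7]' --delta_pos '[[3.0,-0.05,0],[3.0,-0.05,0],[3.0,-0.05,0],[3.0,-0.05,0],[3.0,-0.05,0],[2.2,0,0],[0,0,1],[0,0,1],[0,0,1],[0,0,0.5],[0,0,0],[0,0,0],[0,0,0]]' --angular '[[0,0,0],[0,0,0],[0,0,0],[0,0,0],[0,0,0],[0,0,0],[0,0,0],[0,0,0],[0,0,0],[0,0,0],[0,0,0],[0,0,0],[0,0,0]]'

```text
clock: 6.0
position: [0.6578, 0.0188, 0.3024]
ee_rot: [2.778, 1.466, 0.001]
force: [0.3, 0.3, 0.7]
width: 0.76
gripper_force: 0.0
```

```bash
python3 - <<'E'
from h import *
print(arm.observe()['position'])
p=arm.get_image('side'); im=cv2.resize(p['frame'][190:310,140:270,::-1],None,fx=5,fy=5,interpolation=cv2.INTER_CUBIC)
cv2.imwrite('pics/pre.png',im)
E
```

```text
[0.65777349 0.01875713 0.30235797]
```

View pics/pre.png

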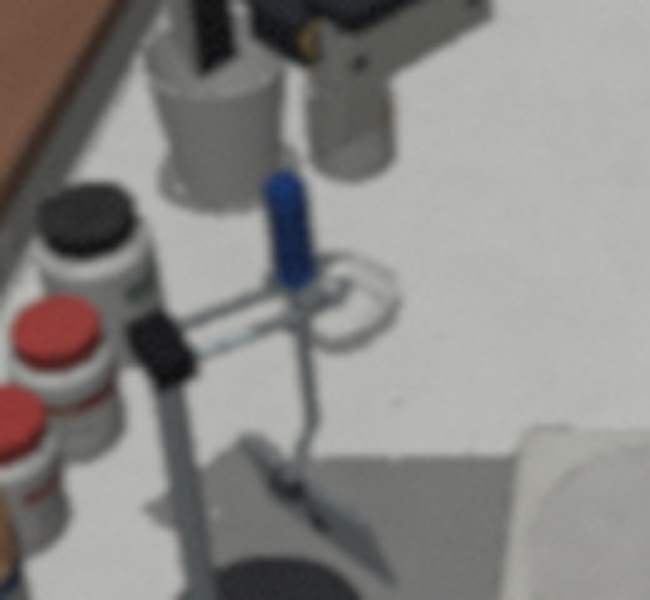

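The picture shows the open fingertips at (215,60) and (350,165), straddling the line above the grip top at (285,180). The prongs are clear of them, so I'll descend and close.

Call:
carry_out --claw '[7,7,7,7,7,7,0.8,0.8,0.8,0.8,0.8,0.8,0.8,0.8]' --delta_pos '[[0,0,1.6],[0,0,1.6],[0,0,1.6],[0,0,1.6],[0,0,1.2],[0,0,0],[0,0,0],[0,0,0],[0,0,0],[0,0,0],[0,0,0],[0,0,0],[0,0,0],[0,0,0]]' --angular '[[0,0,0],[0,0,0],[0,0,0],[0,0,0],[0,0,0],[0,0,0],[0,0,0],[0,0,0],[0,0,0],[0,0,0],[0,0,0],[0,0,0],[0,0,0],[0,0,0]]' --force 25

```text
clock: 7.45
position: [0.6576, 0.019, 0.2257]
ee_rot: [-2.778, -1.467, 0.0]
force: [-0.3, 0.0, 0.2]
width: 0.151
gripper_force: 25.0
```

```bash
python3 - <<'E'
from h import *
p=arm.get_image('side'); t=arm.get_image('top')
f=lambda a:on_z(p,(140+a[0]/5,190+a[1]/5),.204)
g=lambda a:on_z(t,(95+a[0]/6,105+a[1]/6),.204)
for k,a,b in[(f,(185,325),(280,285)),(f,(200,352),(290,325)),(g,(165,205),(285,340)),(g,(205,150),(335,320))]:
    v=k(a)-k(b); print(k(a)[:2],k(b)[:2],np.degrees(np.arctan2(v[1],v[0])))
a=cv2.resize(t['frame'][95:185,90:190,::-1],None,fx=4,fy=4,interpolation=cv2.INTER_CUBIC)
b=cv2.resize(p['frame'][215:305,155:255,::-1],None,fx=4,fy=4,interpolation=cv2.INTER_CUBIC)
cv2.imwrite('pics/grasp.png',cv2.convertScaleAbs(np.hstack([a,b]),alpha=1.4))
E
```

```text
[0.69717943 0.04665468] [0.66563397 0.01717647] 43.05978286044073
[0.68639736 0.06093097] [0.65497147 0.04001591] 33.64519390657011
[0.68730045 0.05794621] [0.63945948 0.01690575] 40.62470065024321
[0.70624293 0.04418982] [ 6.46038769e-01 -2.39490004e-04] 36.42649182360138
```

View pics/grasp.png

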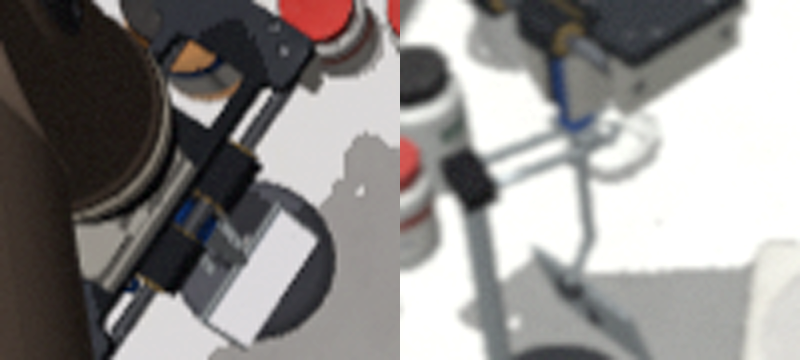

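The grip is between the pads at about (185,215) and the mirror is unmoved. The prongs run at about 39° in azimuth and pass through the axis. I'll lift 40 mm, then draw out.

Call:
carry_out --claw '[0.8,0.8,0.8,0.8,0.8,0.8,0.8,0.8,0.8]' --delta_pos '[[0,0,-0.8],[0,0,-0.8],[0,0,-0.8],[0,0,-0.8],[0,0,-0.8],[-0.96,-0.29,0],[-0.96,-0.29,0],[-0.96,-0.29,0],[0,0,0]]' --angular '[[0,0,0],[0,0,0],[0,0,0],[0,0,0],[0,0,0],[0,0,0],[0,0,0],[0,0,0],[0,0,0]]'

```text
clock: 8.45
position: [0.6328, -0.002, 0.2656]
ee_rot: [2.779, 1.464, -0.002]
force: [0.3, 0.2, -1.9]
width: 0.152
gripper_force: 25.0
```

Call:
carry_out --claw '[0.8,0.8,0.8,0.8,0.8,0.8]' --delta_pos '[[-1.5,-0.45,0],[-1.5,-0.45,0],[-1.5,-0.45,0],[-1.5,-0.45,0],[-1.0,-0.3,0],[0,0,0]]' --angular '[[0,0,0],[0,0,0],[0,0,0],[0,0,0],[0,0,0],[0,0,0]]'

```text
clock: 9.05
position: [0.5764, -0.0474, 0.2659]
ee_rot: [2.779, 1.464, -0.001]
force: [0.2, 0.7, -1.0]
width: 0.153
gripper_force: 25.0
```

```bash
cat > fit2.py <<'E'
src=open('fit.py').read().split('best=')[0]
exec(src)
s=arm.observe(); Rt=R.from_rotvec(s['ee_rot']); print(s['position'],s['ee_rot'],s['force'])
yaw0=np.degrees(np.arctan2(*Rt.as_matrix()[1::-1,0]))
# mirror pose = offset dx,dz in tool frame, plus pitch about mirror y, yaw offset
def cost2(v,show=False):
    ax,ay,z,yaw,pit=v
    M=R.from_euler('ZY',[yaw,pit],degrees=True).as_matrix(); c=0
    for n in P:
        for l,ps in(('mirror_head',[head]),('inspection_mirror',parts[2:])):
            if not G[n][l]: continue
            g=G[n][l][0]['region']; 
            sl=sil(P[n],M,np.array([ax,ay,z]),ps)
            e=1-np.minimum(sl,g).sum()/np.maximum(sl,g).sum()
            if show: print(n,l,round(e,3))
            c+=e*(1 if l=='mirror_head' else .3)
    return c
x,y,z=s['position']; z0=z-.2257+.205
best=differential_evolution(cost2,[(x-.02,x+.02),(y-.02,y+.02),(z0-.012,z0+.012),(yaw0-20,yaw0+20),(-12,12)],popsize=8,maxiter=25,seed=1,tol=1e-4)
v=best.x; print('fit rel',v[:3]-[x,y,z0],'yaw',v[3],'tool yaw',yaw0,'pitch',v[4],best.fun); cost2(v,True)
E
python3 fit2.py
```

```text
side inspection_mirror [(0.77, 620, array([241.92 , 252.798]))]
side mirror_head [(0.85, 190, array([246.4  , 264.012]))]
top inspection_mirror [(0.91, 493, array([180.32 , 194.502])), (0.69, 2001, array([427.672, 271.698]))]
top mirror_head [(0.8, 405, array([181.888, 198.114]))]
[ 0.5778 -0.0452  0.2656] [-2.7772 -1.4681 -0.0005] [-0.9556 -0.715  -1.9371]
fit rel [-0.0052 -0.0074 -0.0029] yaw 55.08597778610936 tool yaw 55.72477797579764 pitch -3.615998794920163 0.8637565220678635
side mirror_head 0.535
side inspection_mirror 0.448
top mirror_head 0.159
top inspection_mirror 0.117
```

```bash
cat > tgt.py <<'E'
from h import *
np.set_printoptions(precision=4,suppress=True)
m=np.array([.5035,-.294,.1]); L=np.array([.4215,-.533,.19]); a=np.radians(19)
u=lambda v:v/np.linalg.norm(v)
C=m+.1*np.array([np.cos(a),np.sin(a),0])-[0,0,.008]
n=u(u(L-C)+u(m-C)); el=np.degrees(np.arcsin(n[2])); yaw=np.degrees(np.arctan2(-n[1],-n[0]))
tilt=el-15 # mirror rotates about its y: + raises the normal elevation
M=R.from_euler('ZY',[yaw,tilt],degrees=True).as_matrix()
nm=np.array([-np.cos(np.radians(15)),0,np.sin(np.radians(15))])
print('C',C,'n',n,M@nm,'yaw',yaw,'tilt',tilt)
F=np.diag([1,-1,-1]); Rt=M@F; t=C-Rt@[0,0,.1507]; print('TCP target',t)
s=arm.observe(); R0=R.from_rotvec(s['ee_rot']).as_matrix()
print('clock',s['clock'],'now',s['position'],'delta tool cm',100*R0.T@(t-s['position']),'rotvec',R.from_matrix(R0.T@Rt).as_rotvec())
Cn=s['position']+R0@[0,0,.1507]; nn=R0@F@nm
b=u(u(L-Cn)+u(m-Cn)); print('glass now',Cn,'dist',np.linalg.norm(Cn-m),'angle err deg',np.degrees(np.arccos(min(1,b@nn))))
E
python3 tgt.py
```

```text
C [ 0.5981 -0.2614  0.092 ] n [-0.7771 -0.5981  0.196 ] [-0.7771 -0.5981  0.196 ] yaw 37.58495834361475 tilt -3.6961701247559287
TCP target [ 0.5904 -0.2674  0.2424]
clock 9.35 now [ 0.5778 -0.0452  0.2656] delta tool cm [-17.6482  13.548    2.3167] rotvec [-0.0104  0.0636  0.3165]
glass now [ 0.5778 -0.0452  0.1149] dist 0.26009927793758997 angle err deg 20.947596654153106
```

Call:
carry_out --claw '[0.8,0.8,0.8,0.8,0.8,0.8,0.8,0.8,0.8,0.8,0.8,0.8,0.8,0.8,0.8,0.8,0.8,0.8,0.8,0.8]' --delta_pos '[[-0.7,0.55,0],[-1.4,1.1,0],[-1.5,1.15,0],[-1.5,1.15,0.2],[-1.5,1.15,0.2],[-1.5,1.15,0.2],[-1.5,1.15,0.3],[-1.5,1.15,0.3],[-1.5,1.15,0.3],[-1.5,1.15,0.3],[-1.4,1.1,0.3],[-1.4,0.95,0.2],[-0.75,0.6,0],[0,0,0],[0,0,0],[0,0,0],[0,0,0],[0,0,0],[0,0,0],[0,0,0]]' --angular '[[0,0,0],[0,0,0],[0,0,0],[0,0,0],[0,0,0],[0,0,0],[0,0,0],[0,0,0],[0,0,0],[0,0,0],[0,0,0],[0,0,0],[-0.0017,0.0106,0.053],[-0.0017,0.0106,0.053],[-0.0017,0.0106,0.053],[-0.0017,0.0106,0.053],[-0.0017,0.0106,0.053],[-0.0017,0.0106,0.053],[0,0,0],[0,0,0]]' --force 35

```text
clock: 11.35
position: [0.5894, -0.2678, 0.2429]
ee_rot: [-2.954, -1.002, -0.095]
force: [0.3, -0.6, -1.5]
width: 0.151
gripper_force: 35.0
```

```bash
python3 tgt.py; sed -i 's/(-12,12)/(-15,8)/' fit2.py; python3 fit2.py; python3 - <<'E'
from h import *
p=arm.get_image('side'); t=arm.get_image('top'); L=(.4215,-.533,.19)
for n,q in(('side',p),('top',t)):
    for l in('lens','mark'):
        print(n,l,[(round(a['conf'],2),px(a['centre']).round(1),on_z(q,px(a['centre']),.19 if l=='lens' else .1).round(4)) for a in arm.place_of(l,q)[:1]])
a=cv2.resize(t['frame'][165:285,190:330,::-1],None,fx=2.8,fy=2.8,interpolation=cv2.INTER_CUBIC)
b=cv2.resize(p['frame'][165:285,210:350,::-1],None,fx=2.8,fy=2.8,interpolation=cv2.INTER_CUBIC)
cv2.imwrite('pics/at.png',np.hstack([a,b]))
E
```

```text
C [ 0.5981 -0.2614  0.092 ] n [-0.7771 -0.5981  0.196 ] [-0.7771 -0.5981  0.196 ] yaw 37.58495834361475 tilt -3.6961701247559287
TCP target [ 0.5904 -0.2674  0.2424]
clock 11.35 now [ 0.5894 -0.2678  0.2429] delta tool cm [0.0969 0.025  0.0592] rotvec [ 0.0002  0.0002 -0.002 ]
glass now [ 0.5971 -0.2619  0.0925] dist 0.099227369719279 angle err deg 0.20306931189706767
side inspection_mirror [(0.71, 455, array([250.712, 198.912])), (0.3, 1054, array([331.912, 141.414]))]
side mirror_head [(0.7, 141, array([251.216, 212.688]))]
top inspection_mirror [(0.4, 1524, array([146.496, 156.702]))]
top mirror_head []
[ 0.5894 -0.2677  0.2427] [-2.9542 -1.002  -0.0947] [ 0.5758 -0.1806 -1.2323]
fit rel [ 0.0072 -0.0103 -0.0112] yaw 36.10958198239686 tool yaw 37.47032023541118 pitch -2.5711621948405146 0.7395810154251261
side mirror_head 0.329
side inspection_mirror 0.369
top inspection_mirror 1.0
side lens [(0.81, array([323.3, 139.6]), array([ 0.426 , -0.5194,  0.19  ]))]
side mark [(0.92, array([285.5, 208.6]), array([ 0.5089, -0.2794,  0.1   ]))]
top lens [(0.68, array([410., 263.]), array([ 0.4193, -0.5293,  0.19  ]))]
top mark []
```

View pics/at.png

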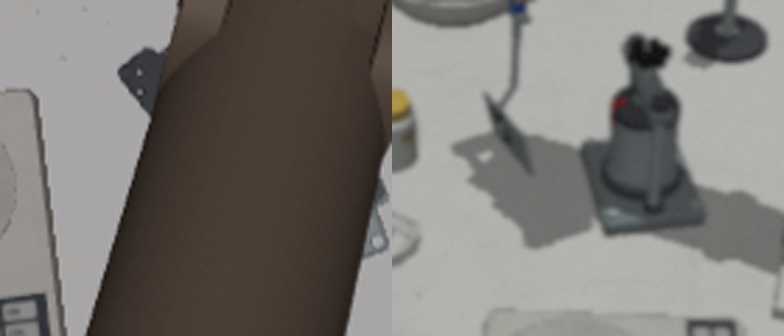

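The side view shows the mirror in free air at (505,130), to the +x side of the jar and facing the red stripe at (618,105). The arm blocks the top view. I'll do a final projection check.

```bash
python3 - <<'E'
from h import *
p=arm.get_image('side')
for X in [(.5035,-.294,.1),(.5035,-.294,.113),(.4215,-.533,.19),(.5971,-.2619,.0925)]: print(X,proj(p,X).round(1))
g=arm.trace('lens',p); 
m=cv2.inRange(cv2.cvtColor(p['frame'],cv2.COLOR_RGB2HSV),(0,140,70),(8,255,255))|cv2.inRange(cv2.cvtColor(p['frame'],cv2.COLOR_RGB2HSV),(172,140,70),(180,255,255))
m[:190]=0;m[225:]=0;m[:,:275]=0;m[:,305:]=0
y,x=np.nonzero(m); print('red',x.min(),x.max(),y.min(),y.max(),x.mean(),y.mean())
print(arm.observe()['dq'].round(4))
E
```

```text
(0.5035, -0.294, 0.1) [288.1 205.6]
(0.5035, -0.294, 0.113) [288.2 201.8]
(0.4215, -0.533, 0.19) [325.  137.6]
(0.5971, -0.2619, 0.0925) [252.4 211.5]
red 290 292 200 202 291.0 201.0
[ 0.0001 -0.0001 -0.0016  0.002  -0.0009 -0.0005 -0.0006]
```

```bash
python3 -c "
from cell import arm
print(arm.sign_off())"
```

```text
the job is handed in; nothing more can be done
None
```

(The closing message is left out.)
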